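# Park the push car and fold the toy shelf's swing tray away

### The job

The wooden push car has been left standing in the way of the toy shelf's swing tray. Set it down gently on its wheels on the black rubber mat in the tray, centred and lengthways on the mat; then pull up the spring knob, swing the tray round to its last hole on the side where the car was (away from the potted plant) and let go so that the pin snaps fully home. Keep the toys on the tray standing in it, and leave the plant and everything else on the shelf top where it is.

Things in the scene. Friction and masses are not known exactly. Their poses are not given: they have to be found in the camera images.
- pivot (a point): Point on the tray's upright swing axis, at the top of the fixed round aluminium index disc (212 mm across, its top 52 mm above the shelf top, on a column with a 150 mm square steel foot). Its axes are fixed: z up; the tray points along its -x at the start (towards the robot, give or take 0.2 rad). A hub 56 mm across rises on the axis to 90 mm above the shelf top
- hole_right (a point): The last hole on the robot's right (pivot's -y), at the disc's top. Five bushed holes lie on a circle of 85 mm radius round the axis: one at the pivot's -x, where the pin sits at the start, two at 45 degrees to either side of it, and the two last ones at 90 degrees
- hole_left (a point): The last hole on the robot's left (pivot's +y), at the disc's top
- swing_tray (a joint): Angle of the tray about the axis, rad, anticlockwise from above positive, 0 at the start. Positive turns it to the robot's right (pivot's -y). Holes at -1.571, -0.785, 0, 0.785, 1.571; end stops at -1.60 and 1.60. Light friction (0.15 N m): it stays where left. Final angle: 1.571 if the plant is at positive y in the pivot's axes, else -1.571
- tray_mid (a point): Centre of the cherry wood tray's inner floor, 200 mm from the swing axis, 36 mm above the shelf top; turns with the tray, -x outward, z up. Inside 140 mm (x) by 316 mm (y); walls 8 mm thick, 20 mm high; underside 28 mm above the shelf top; its corners sweep out to 330 mm from the axis. Three toys and the mat lie side by side in it along y, 80 mm apart, in any order
- plunger (a joint): Lift of the spring pin, m: 0 fully home in a hole, 0.009 when it rides on top of the disc, 0.013 at its stop. Spring force down 5.4 N at 0, 11 N at 0.012. Lifted 0.010 to 0.012 it is clear and the tray can be swung by the knob. Pin 8 mm thick with a round end, holes 10.5 mm: let go within about 2.5 mm of a hole it drops in by itself
- knob_grip (a point): Middle of the black round pull knob on the plunger, 28 mm across and 28 mm high, turning freely on its pin. Carried by the tray's steel arm 85 mm out from the axis, on the way to the tray; 106 mm above the shelf top with the pin home, rising with it. Under the knob a housing 18 mm across stands on the flat arm, whose top is 64 mm above the shelf top
- push_car: Wooden push car, 104 mm long (x), 55 mm wide over the four wheels (y), 58 mm high. Origin on the shelf top under its centre, z up. Body and cabin are 36 mm wide; the cabin (52 mm along x, centred) reaches from 31 to 58 mm height and is the place to grip, across y. Wheels 28 mm across at x = -35 and 35 mm, stiff. 160 g
- mat: Black rubber mat, loose on the tray floor, 116 mm (x) by 64 mm (y), 4 mm thick; origin at the centre of its underside (36 mm above the shelf top). The car belongs on it with its length along the mat's x, either way round
- bead_jar: Glass jar of beads with hinged lid and wire latch, 60 mm across, 68 mm high, 260 g, standing in the tray; origin at the centre of its underside
- rabbit_bell: White ceramic bell shaped like a rabbit with two ears, foot 52 mm across, 77 mm high, standing in the tray; origin at the centre of its underside
- toy_camera: Pink plastic toy camera, 78 mm (x) by 34 mm (y, lens 9 mm more at -y), 55 mm high, standing in the tray; origin at the centre of its underside
- potted_plant: Terracotta pot with a small succulent, 90 mm across, 115 mm high, 0.9 kg, standing in the tray's sweep on the side opposite to the car; origin at the centre of its underside. It stays where it is
- ring_stacker: Wooden ring stacker, 84 mm across, 126 mm high, on the robot's left; origin at the centre of its underside; stays where it is
- picture_books: Stack of three picture books, about 200 by 160 mm, 42 mm high, on the robot's right; origin at the centre of its underside; stays where it is
- crayon_cup: Cup of crayons, 68 mm across, 112 mm high, on the robot's left; origin at the centre of its underside; stays where it is
Not all that is in view belongs to the job. Leave any purple or yellow look-alike of the push_car alone.

How it is judged:
On the way, in this order (a step that is already met when the one before it is completed fails the run):
1. the car stands on its wheels on the mat, let go, while the tray is still pinned in its first hole (horizontal distance between push_car and mat below 0.015 m and angle between the x axis of push_car and the x axis of mat, either way round below 0.2 rad and angle between push_car's own z axis and vertical below 0.1 rad and z of push_car in the frame of tray_mid between 0.001 and 0.008 m and contact force between the fingers and push_car below 0.2 N and linear speed of push_car below 0.03 m/s and value of joint swing_tray between -0.05 and 0.05 rad and value of joint plunger below 0.002 m), for 0.2 s.
2. the tray is at its last hole on the side away from the plant and the pin has snapped home (((y of potted_plant in the frame of pivot above 0 m and value of joint swing_tray above 1.5358 rad) or (y of potted_plant in the frame of pivot below 0 m and value of joint swing_tray below -1.5358 rad)) and value of joint plunger below 0.002 m), for 0.2 s.
At the end, for the whole second after the job is handed in: Pin home (lift under 2 mm) in the last hole on the side away from the plant (within 0.035 rad), tray at rest; car standing on the mat, within 15 mm of its centre and 0.2 rad of its length; jar, bell and camera upright (0.15 rad) in the tray (all of step 2 and horizontal distance between push_car and mat below 0.015 m and angle between the x axis of push_car and the x axis of mat, either way round below 0.2 rad and angle between push_car's own z axis and vertical below 0.1 rad and z of push_car in the frame of tray_mid between 0.001 and 0.008 m and x of bead_jar in the frame of tray_mid between -0.07 and 0.07 m and y of bead_jar in the frame of tray_mid between -0.158 and 0.158 m and z of bead_jar in the frame of tray_mid between -0.004 and 0.008 m and angle between each of bead_jar, rabbit_bell, toy_camera's own z axis and vertical below 0.15 rad and x of rabbit_bell in the frame of tray_mid between -0.07 and 0.07 m and y of rabbit_bell in the frame of tray_mid between -0.158 and 0.158 m and z of rabbit_bell in the frame of tray_mid between -0.004 and 0.008 m and x of toy_camera in the frame of tray_mid between -0.07 and 0.07 m and y of toy_camera in the frame of tray_mid between -0.158 and 0.158 m and z of toy_camera in the frame of tray_mid between -0.004 and 0.008 m and velocity of joint swing_tray between -0.05 and 0.05 rad/s and linear speed of push_car below 0.03 m/s); the robot touches nothing.
It fails at once if a toy on the tray tips over (more than 0.35 rad) (angle between any of bead_jar, rabbit_bell, toy_camera's own z axis and vertical above 0.35 rad).
It fails at once if the potted plant is shifted by more than 20 mm or tipped (distance of potted_plant from where it was at the start of the episode above 0.02 m or angle between potted_plant's own z axis and vertical above 0.25 rad).
It fails at once if a bystander on the shelf top is shifted by more than 20 mm (distance of any of ring_stacker, picture_books, crayon_cup from where it was at the start of the episode above 0.02 m).
It fails at once if the car is dropped (falls free faster than 0.6 m/s) (linear speed of push_car above 0.6 m/s and contact force between the fingers and push_car below 0.05 N).
It also fails if it takes over 58 s, if anything falls off the work surface, if the arm or the gripper's body presses on something with over 40 N, if the wrist force passes 120 N, or if a joint passes its speed limit or range.

### The arm

A 7-joint arm with a two-finger parallel gripper is mounted at the origin on the work surface. World frame = base frame: x ahead of the robot, y to its left, z up, the work surface at z = 0. Lengths are in m, angles in rad, forces in N, time in s.
With the tool pointing down it reaches from about 0.425 to 1.025 m from the base axis. Payload 3.6 kg.
Tool frame: the origin (TCP) lies at the very end of the fingers, on their centre line; the grasp point (between the pads) lies 19 mm behind it (arm.pinch_z is the distance from the TCP to the grasp point, in m); z points along the fingers, y is the direction in which the jaws open and shut (so a half turn about z gives the same grasp; the last joint's range is limited). The gripper opens to 85 mm and grips with 20 to 120 N. Pads are 22 mm wide; open, the fingers measure 114 mm over their backs; the gripper's body (76 mm by 85 mm) begins 54 mm behind the grasp point. The pads swing forward as they close: fully open they stand 13 mm farther back than shut.
Start: joints at [1.155, 0.591, 0.048, 1.609, -0.033, 0.943, -0.034], TCP at [0.229, -0.688, 0.231] pointing down, gripper open.
Joint ranges: [-2.69, 2.69], [-0.47, 2.24], [-1.27, 1.36], [0.19, 2.51], [-1.53, 4.68], [0.08, 2.07], [-3.09, 3.09]. Speed limits (rad/s): [2.57, 2.57, 3.14, 3.14, 3.14, 3.14, 3.14].

### API

Orientations are given as a unit quaternion [x, y, z, w].
In Python, from rig import arm, vision gives the robot as it stands.
- The arm moves only by the tool send_rows, never from a script. Its argument "steps" is a list of rows, each a list of 7 numbers: the finger opening in mm, from 0 to 85.4, then the shift along the tool's x, y, z in mm, then the turn, a rotation vector about the tool's x, y, z in rad. A call has 1 to 10 rows; each row shifts and turns the commanded pose from where the row before left it, along the tool's axes as they then stand; what a row does not reach is not made up. A row lasts 1/12 s, in which the tool goes at most 41.7 mm and 7.16 degrees, less where a joint would pass 70% of its speed; a pose out of reach is approached as far as the arm can. A call with a gripper value outside its range is refused whole. The fingers move at their own pace and stop on an object; "grip_force" is the grip in N (left out, the last holds). Time passes only in rows, so rows that do not move let the fingers close. It gives the time, the measured TCP pose, the force and the opening at its end, in the units of the state.
- arm.state(): the state, without advancing time (a new reading comes with each control period).
- vision.capture(name): name is "side" or "top" or "wrist"; returns a dict with "color" (420x560x3 uint8, red, green, blue), "depth" (420x560 float32, m along the optical axis (not along the pixel's ray), 0 where there is no reading), "K" (3x3 intrinsics, pixels), "k1" (the pictures are not rectified: a ray, as slopes to the right and down, at radius r is drawn at 1 + k1 r^2 times it, then the intrinsics apply), "pose" (4x4, takes a point from camera to world coordinates); the wrist camera has in their place "hand_eye" (4x4, takes a point from camera to tool coordinates, whose origin is the TCP and whose axes are the flange's). Camera axes: x right, y down, z forward; pixel columns grow to the right and rows downward; lengths in m; the calibration is good to about 2 mm. A picture is of the moment at which its call begins: read the wrist's pose just before it.
- arm.sign_off(): hands the job in, once; it reports no verdict.
The state is a dict: "clock": time; "q": joint angles; "joint_velocities": joint speeds; "joint_torque": joint torques, N m; "tcp_pos": TCP position; "tool_rot": TCP orientation; "force": force on the tool from outside, world axes, zero at the start; "ft_torque": the same for the moment, N m; "gripper_width": opening from 0.0 (shut) to 1.0 (fully open).
Only numpy, scipy, OpenCV 4.12 (cv2) and the standard library are available. Lean on these libraries where they do the work, as an engineer would, in place of code of your own. Each camera call takes 0.05 s, during which the arm holds its last target. There are 200 camera calls.

## Working session

There is one attempt and no reset: what is moved stays moved. The work goes in short steps, Python scripts to look and compute and a tool call to move; the robot and the scene stay as the last step left them, time stands still between calls to the robot, and variables do not carry over. Pictures are saved under pics/ and viewed, about 8 in all and at most 12, crops included, and the job is handed in when it is done.

Besides the shell and the picture viewer there is one more tool, called after "Call:" by a JSON object that holds its "fn" and its "kwargs", one argument or row to a line. send_rows: Moves the arm, as the interface text tells. Its arguments: {"type":"object","properties":{"steps":{"type":"array"},"grip_force":{"type":"number"}},"required":["steps"]}

```bash
mkdir -p pics; python3 - <<'E'
from rig import arm, vision
import cv2,numpy as np,pickle
print(arm.state(), arm.pinch_z)
for n in ("side","top"):
    c=vision.capture(n); pickle.dump(c,open(f"{n}0.pkl","wb"))
    cv2.imwrite(f"pics/{n}0.png",c["color"][:,:,::-1])
    print(n,c["K"],c["k1"],c["pose"].round(3))
E
```

```text
{'clock': 0.0, 'q': array([ 1.15549925,  0.59212941,  0.0483134 ,  1.60981518, -0.03333293,
        0.94269992, -0.03367536]), 'joint_velocities': array([-0.00018203, -0.00043041, -0.0017997 , -0.00137839, -0.00015947,
        0.00101612, -0.00263102]), 'joint_torque': array([-5.26568783e-04, -5.48696530e+01,  1.54577885e+00, -1.98124838e+01,
        9.41489416e-03,  8.74013436e-03,  4.99331179e-06]), 'tcp_pos': array([ 0.22904364, -0.68700284,  0.23013654]), 'tool_rot': array([ 9.87077121e-01,  1.60241989e-01, -2.33086804e-04, -1.09868621e-03]), 'force': array([ 0.07991563,  0.15820658, -0.03103154]), 'ft_torque': array([-0.02048177,  0.00544066,  0.01665381]), 'gripper_width': 0.9970515282714674} 0.0187
side [[531.81809438   0.         281.24712615]
 [  0.         531.81809438 206.35815784]
 [  0.           0.           1.        ]] -0.18387447283230815 [[ 0.667 -0.475  0.574 -0.436]
 [-0.745 -0.42   0.519 -0.859]
 [-0.005 -0.774 -0.633  1.107]
 [ 0.     0.     0.     1.   ]]
top [[432.83124018   0.         282.59602023]
 [  0.         432.83124018 210.29704258]
 [  0.           0.           1.        ]] -0.010182702489990538 [[-0.018 -0.995  0.093  0.342]
 [-1.     0.019  0.005 -0.027]
 [-0.007 -0.093 -0.996  1.571]
 [ 0.     0.     0.     1.   ]]
```

View pics/top0.png

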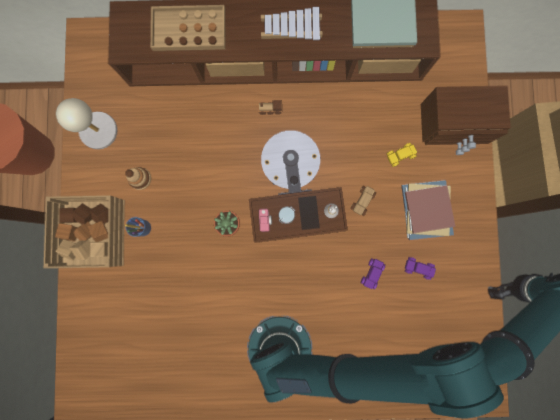

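View pics/side0.png

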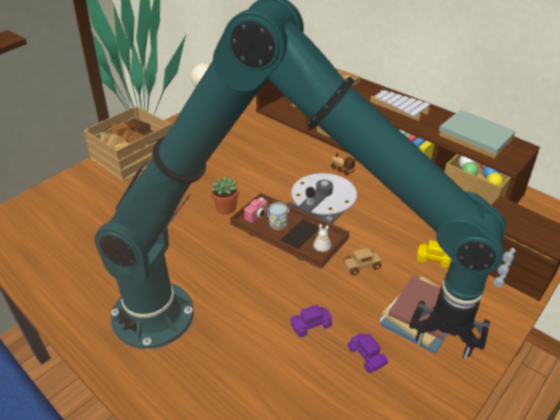

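The top view shows the disc at (290,158), knob near (293,180), tray (297,214), mat (309,213), car (364,200) and plant at (226,222), on the robot's left. So the tray swings right (+1.571). The side view agrees.

```bash
cat > h.py <<'E'
import numpy as np,cv2
from scipy.spatial.transform import Rotation as R
def slopes(c,px):
    px=np.atleast_2d(px).astype(float); K=c["K"]
    d=(px-[K[0,2],K[1,2]])/[K[0,0],K[1,1]]; s=d.copy()
    for _ in range(20): s=d/(1+c["k1"]*(s**2).sum(1,keepdims=True))
    return np.c_[s,np.ones(len(s))]
def pose(c,st=None):
    if "pose" in c: return c["pose"]
    T=np.eye(4);T[:3,:3]=R.from_quat(st["tool_rot"]).as_matrix();T[:3,3]=st["tcp_pos"]
    return T@c["hand_eye"]
def plane(c,px,z,st=None):
    T=pose(c,st); d=slopes(c,px)@T[:3,:3].T; o=T[:3,3]
    return o+d*((z-o[2])/d[:,2])[:,None]
def cloud(c,st=None):
    T=pose(c,st); h,w=c["depth"].shape; u,v=np.meshgrid(range(w),range(h))
    P=slopes(c,np.c_[u.ravel(),v.ravel()])*c["depth"].reshape(-1,1)
    return (P@T[:3,:3].T+T[:3,3]).reshape(h,w,3)
def project(c,P,st=None):
    T=pose(c,st); q=(np.atleast_2d(P)-T[:3,3])@T[:3,:3]; s=q[:,:2]/q[:,2:]
    s=s*(1+c["k1"]*(s**2).sum(1,keepdims=True)); K=c["K"]
    return s*[K[0,0],K[1,1]]+[K[0,2],K[1,2]]
def rect(m):
    pts=np.argwhere(m)[:,::-1].astype(np.float32); return cv2.minAreaRect(pts)
def big(m):
    n,l,s,_=cv2.connectedComponentsWithStats(m.astype(np.uint8)); return l==1+s[1:,4].argmax()
E
python3 - <<'E'
import pickle; from h import *
c=pickle.load(open("top0.pkl","rb")); P=cloud(c); hsv=cv2.cvtColor(c["color"],cv2.COLOR_RGB2HSV)
for n,p in dict(disc=(275,160),knob=(293,180),mat=(309,213),car=(364,200),plant=(226,222),table=(380,230),jar=(287,214),bell=(331,210),cam=(264,220)).items():
    print(n,P[p[1],p[0]].round(3),hsv[p[1],p[0]])
# car by height
Z=P[:,:,2]
m=np.zeros(Z.shape,bool); m[178:222,346:384]=Z[178:222,346:384]>0.02; m=big(m); r=rect(m); print("car px",r,P[m].mean(0).round(4),Z[m].max())
cab=m&(Z>.045); print("cabin",cab.sum(),P[cab].mean(0).round(4))
b=cv2.boxPoints(r); print(plane(c,b,.03).round(4))
# mat dark
m=np.zeros(Z.shape,bool); m[190:235,296:322]=hsv[190:235,296:322,2]<40; m=big(m); r=rect(m); print("mat",r,plane(c,[r[0]],.04),P[m].mean(0)); print(plane(c,cv2.boxPoints(r),.04).round(4))
# disc
m=np.zeros(Z.shape,bool); s=np.s_[125:195,255:325]; m[s]=(hsv[s][...,1]<40)&(hsv[s][...,2]>120); m=big(m)
cs,_=cv2.findContours(m.astype(np.uint8),0,1); e=cv2.fitEllipse(cv2.convexHull(max(cs,key=len))); print("disc",e,plane(c,[e[0]],.052), P[m][:,2].mean())
# plant pos
m=np.zeros(Z.shape,bool); m[205:242,208:245]=Z[205:242,208:245]>.06; print("plant",P[m].mean(0), Z[m].max())
E
```

```text
disc [0.665 0.004 0.055] [118  15 205]
knob [ 0.581 -0.057  0.118] [175  22  69]
mat [ 0.474 -0.113  0.04 ] [ 6 42 61]
car [ 0.515 -0.306  0.063] [ 17  98 172]
plant [0.444 0.173 0.102] [ 49  67 133]
table [ 0.411 -0.371  0.004] [ 13 135 151]
jar [ 0.467 -0.035  0.099] [ 98  28 201]
bell [ 0.478 -0.185  0.102] [ 15  14 183]
cam [0.449 0.045 0.087] [174  93 211]
car px ((363.4103698730469, 200.0613250732422), (15.346315383911133, 28.652929306030273), 29.05460548400879) [ 0.5164 -0.3076  0.0443] 1.5714947510361843
cabin 151 [ 0.5165 -0.3075  0.0662]
[[ 0.4874 -0.2597  0.03  ]
 [ 0.5768 -0.3127  0.03  ]
 [ 0.5489 -0.3598  0.03  ]
 [ 0.4597 -0.3067  0.03  ]]Traceback (most recent call last):
  File "<stdin>", line 11, in <module>
  File "h.py", line 26, in big
    n,l,s,_=cv2.connectedComponentsWithStats(m.astype(np.uint8)); return l==1+s[1:,4].argmax()
                                                                              ~~~~~~~~~~~~~~^^
ValueError: attempt to get argmax of an empty sequence
```

Call:
{"fn": "send_rows", "kwargs": {
  "steps": [
    [85, 0, 0, -10, 0, 0, 0.122],
    [85, 0, 0, -10, 0, 0, 0.122],
    [85, 0, 0, -10, 0, 0, 0.122],
    [85, 0, 0, -10, 0, 0, 0.122],
    [85, 0, 0, -10, 0, 0, 0.122],
    [85, 0, 0, -10, 0, 0, 0.122],
    [85, 0, 0, -10, 0, 0, 0.122]
  ]
}}

```text
clock: 0.68
tcp_pos: [0.2293, -0.6873, 0.3011]
tool_rot: [0.964, -0.266, -0.0, -0.001]
force: [-0.3, -0.2, -1.0]
gripper_width: 0.995
```

```bash
cat >> h.py <<'E'
def delta(st,tgt,yaw=None):
    "tool-axis shift mm from the measured pose to tgt; turn about tool z to bring tool x to yaw"
    M=R.from_quat(st["tool_rot"]).as_matrix(); y0=np.arctan2(M[1,0],M[0,0])
    out=dict(tcp=st["tcp_pos"].round(4),yaw=round(y0,4),tilt=M[:2,2].round(4),clock=st["clock"],F=st["force"].round(2))
    out["shift"]=(M.T@(np.array(tgt)-st["tcp_pos"])*1e3).round(1)
    if yaw is not None: out["turn_z"]=round(-((yaw-y0+np.pi)%(2*np.pi)-np.pi),4)
    return out
E
python3 - <<'E'
from rig import arm; from h import *
print(delta(arm.state(),[.45,-.26,.33],-.536))
E
```

```text
{'tcp': array([ 0.2293, -0.6873,  0.3011]), 'yaw': np.float64(-0.5381), 'tilt': array([-0.0004,  0.0013]), 'clock': 0.6833, 'F': array([-0.3 , -0.16, -1.02]), 'shift': array([ -29.5, -480. ,  -28.4]), 'turn_z': np.float64(-0.0021)}
```

Call:
{"fn": "send_rows", "kwargs": {
  "steps": [
    [85, -3, -40, -3, 0, 0, 0],
    [85, -3, -40, -3, 0, 0, 0],
    [85, -3, -40, -3, 0, 0, 0],
    [85, -3, -40, -3, 0, 0, 0],
    [85, -3, -40, -3, 0, 0, 0],
    [85, -3, -40, -3, 0, 0, 0],
    [85, -3, -40, -3, 0, 0, 0],
    [85, -3, -40, -3, 0, 0, 0],
    [85, -3, -40, -3, 0, 0, 0],
    [85, -3, -40, -3, 0, 0, 0]
  ]
}}

```text
clock: 1.52
tcp_pos: [0.4066, -0.3258, 0.3312]
tool_rot: [0.965, -0.263, -0.0, -0.0]
force: [1.2, -0.2, -0.2]
gripper_width: 0.993
```

Call:
{"fn": "send_rows", "kwargs": {
  "steps": [
    [85, 0, -40, 0, 0, 0, 0],
    [85, 0, -25, 0, 0, 0, 0],
    [85, 0, -15, 0, 0, 0, 0],
    [85, 0, 0, 0, 0, 0, 0],
    [85, 0, 0, 0, 0, 0, 0],
    [85, 0, 0, 0, 0, 0, 0]
  ]
}}

```text
clock: 2.02
tcp_pos: [0.446, -0.2602, 0.3311]
tool_rot: [0.965, -0.264, -0.0, 0.0]
force: [0.4, -1.6, 0.6]
gripper_width: 0.996
```

```bash
python3 - <<'E'
from rig import arm,vision; from h import *; import pickle
st=arm.state(); c=vision.capture("wrist"); pickle.dump((c,st),open("w1.pkl","wb"))
t=vision.capture("top"); pickle.dump(t,open("top1.pkl","wb"))
s=vision.capture("side"); pickle.dump(s,open("side1.pkl","wb"))
print(delta(st,[.5,-.1,.33],-.536)); print(c["hand_eye"].round(3))
cv2.imwrite("pics/w1.png",c["color"][:,:,::-1])
E
```

```text
{'tcp': array([ 0.446 , -0.2602,  0.3311]), 'yaw': np.float64(-0.5341), 'tilt': array([-0.001 , -0.0006]), 'clock': 2.0167, 'F': array([ 0.38, -1.59,  0.57]), 'shift': array([ -35.1, -165.4,    0.9]), 'turn_z': np.float64(0.0019)}
[[-0.    -0.95  -0.312  0.081]
 [ 1.    -0.    -0.001  0.   ]
 [ 0.001 -0.312  0.95  -0.144]
 [ 0.     0.     0.     1.   ]]
```

View pics/w1.png

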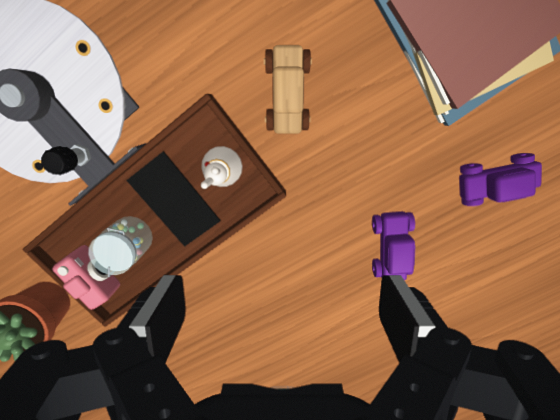

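The wrist view shows the car at (288,88), mat (174,198), bell (220,168), jar (120,248), camera (80,280), knob (60,160), bushed holes at (83,47), (105,105) and (39,166), and the plant at lower left.

```bash
python3 - <<'E'
import pickle; from h import *
c,st=pickle.load(open("w1.pkl","rb")); t=pickle.load(open("top1.pkl","rb")); sd=pickle.load(open("side1.pkl","rb"))
P=cloud(c,st); Z=P[...,2]; hsv=cv2.cvtColor(c["color"],cv2.COLOR_RGB2HSV); V=hsv[...,2]
def win(cond,x0,x1,y0,y1):
    m=np.zeros(Z.shape,bool); m[y0:y1,x0:x1]=cond[y0:y1,x0:x1]; return big(m)
def line(yawpts): d=yawpts[1]-yawpts[0]; return np.arctan2(d[1],d[0])
# mat
m=win(V<45,120,230,145,250); r=rect(m); b=cv2.boxPoints(r); zm=np.median(Z[m]); w=plane(c,b,zm,st)
print("mat z",zm,"c",w.mean(0).round(4),"sides",[round(np.linalg.norm(w[i]-w[i-1]),4) for i in range(4)],"yaws",[round(line(w[[i-1,i]]),3) for i in range(4)],r)
# car cabin: by depth
m=win((Z>.01)&(Z<.08),250,325,30,145); print("car n",m.sum(),"depth top",np.percentile(Z[m],[50,90,98]).round(4))
q=P[m]; cab=q[q[:,2]>.05]; rr=cv2.minAreaRect(cab[:,:2].astype(np.float32)*1000); print("cabin",rr,cab.mean(0).round(4))
rr=cv2.minAreaRect(q[:,:2].astype(np.float32)*1000); print("all",rr)
# knob
m=win((Z>.105)&(Z<.13)&(V<70),35,80,140,185); k=P[m]; print("knob n",m.sum(),k.mean(0).round(4),np.percentile(k[:,2],[10,50,90]).round(4),cv2.minEnclosingCircle(k[:,:2].astype(np.float32)*1000), cv2.minEnclosingCircle(np.argwhere(m)[:,::-1].astype(np.float32)))
# hole bushings on disc (gold): 
g=((hsv[...,0]>12)&(hsv[...,0]<32)&(hsv[...,1]>110))
g[:, 130:]=0; g[190:]=0
n,l,s,ce=cv2.connectedComponentsWithStats(g.astype(np.uint8))
for i in range(1,n):
    if s[i,4]>20: print("hole",s[i],ce[i].round(1),plane(c,[ce[i]],.052,st).round(4),Z[int(ce[i][1]),int(ce[i][0])].round(4))
# disc by depth from top view
for n_,cc in (("top",t),("side",sd)):
    Q=cloud(cc); hv=cv2.cvtColor(cc["color"],cv2.COLOR_RGB2HSV)
    z=Q[...,2]; m=(abs(z-.054)<.008)&(hv[...,1]<45)&(hv[...,2]>110)&(np.hypot(Q[...,0]-.63,Q[...,1]+.06)<.16)
    d=Q[m]; 
    if len(d)>50: print(n_,"disc",len(d),cv2.minEnclosingCircle(d[:,:2].astype(np.float32)*1000),cv2.minAreaRect(d[:,:2].astype(np.float32)*1000)[:2],np.median(d[:,2]))
for nm,(x,y) in dict(table=(340,170),bell=(205,185)).items(): print(nm,P[y,x].round(4))
E
```

```text
mat z 0.041260632850325496 c [ 0.4771 -0.1128  0.0413] sides [np.float64(0.1185), np.float64(0.0636), np.float64(0.1148), np.float64(0.068)] yaws [np.float64(0.056), np.float64(-1.462), np.float64(-3.05), np.float64(1.731)] ((173.39157104492188, 199.76348876953125), (89.83380126953125, 46.3582649230957), 50.44033432006836)
car n 3323 depth top [0.0328 0.0597 0.0606]
cabin ((519.8321533203125, -311.86358642578125), (36.488059997558594, 50.870609283447266), 59.40629196166992) [ 0.5203 -0.312   0.0585]
all ((520.7637329101562, -312.0950927734375), (59.28351974487305, 101.88796997070312), 59.53145217895508)
knob n 668 [ 0.5837 -0.0655  0.1177] [0.1095 0.12   0.1215] ((584.6231079101562, -63.731258392333984), 14.135448455810547) ((57.14285659790039, 161.7142791748047), 16.19407844543457)
hole [  48    0   82   94 2507] [107.2  28.2] [[ 0.6802 -0.1721  0.052 ]] 0.003
hole [ 76  40  14  16 117] [82.6 47.4] [[ 0.6794 -0.1354  0.052 ]] 0.0546
hole [99 99 13 14 97] [105.2 105.3] [[ 0.6166 -0.1171  0.052 ]] 0.0543
hole [110 117  20  46 411] [122.3 142.4] [[ 0.5715 -0.1071  0.052 ]] 0.0001
hole [ 33 160  12  12  65] [ 37.8 165.9] [[0.6039 0.0039 0.052 ]] 0.055
hole [  0 168  87  22 871] [ 35.3 183.5] [[0.5886 0.0227 0.052 ]] 0.0014
top disc 2036 ((657.714599609375, -45.950653076171875), 116.8655014038086) ((667.6625366210938, -50.381439208984375), (209.49810791015625, 209.55267333984375)) 0.051846759336925285
side disc 1373 ((652.2183837890625, -36.098445892333984), 124.43727111816406) ((660.0756225585938, -52.4891357421875), (229.51548767089844, 206.4187469482422)) 0.051049227036577216
table [ 3.914e-01 -3.232e-01  3.000e-04]
bell [ 0.4811 -0.1841  0.1132]
```

```bash
python3 - <<'E'
from rig import arm; from h import *
print(delta(arm.state(),[.5203,-.312,.030],-.534))
E
```

```text
{'tcp': array([ 0.446 , -0.2606,  0.3312]), 'yaw': np.float64(-0.5354), 'tilt': array([-0.0005, -0.0005]), 'clock': 2.1667, 'F': array([-1.15,  0.21,  1.5 ]), 'shift': array([ 90.2,   6.1, 301.2]), 'turn_z': np.float64(-0.0014)}
```

Call:
{"fn": "send_rows", "kwargs": {
  "steps": [
    [85, 20, 1, 0, 0, 0, 0],
    [85, 30, 2, 5, 0, 0, 0],
    [85, 30, 2, 20, 0, 0, 0],
    [85, 10, 1, 30, 0, 0, 0],
    [85, 0, 0, 38, 0, 0, 0],
    [85, 0, 0, 38, 0, 0, 0],
    [85, 0, 0, 38, 0, 0, 0],
    [85, 0, 0, 35, 0, 0, 0],
    [85, 0, 0, 20, 0, 0, 0],
    [85, 0, 0, 0, 0, 0, 0]
  ]
}}

```text
clock: 3.0
tcp_pos: [0.5176, -0.3092, 0.1025]
tool_rot: [0.965, -0.264, -0.005, -0.001]
force: [-1.0, 0.8, -0.6]
gripper_width: 0.992
```

```bash
python3 - <<'E'
from rig import arm,vision; from h import *
print(delta(arm.state(),[.5203,-.312,.030],-.534))
c=vision.capture("wrist"); cv2.imwrite("pics/w2.png",c["color"][:,:,::-1])
E
```

```text
{'tcp': array([ 0.5176, -0.3092,  0.1025]), 'yaw': np.float64(-0.534), 'tilt': array([-0.009,  0.004]), 'clock': 3.0, 'F': array([-0.98,  0.76, -0.62]), 'shift': array([ 4.5,  1. , 72.4]), 'turn_z': np.float64(-0.0)}
```

View pics/w2.png

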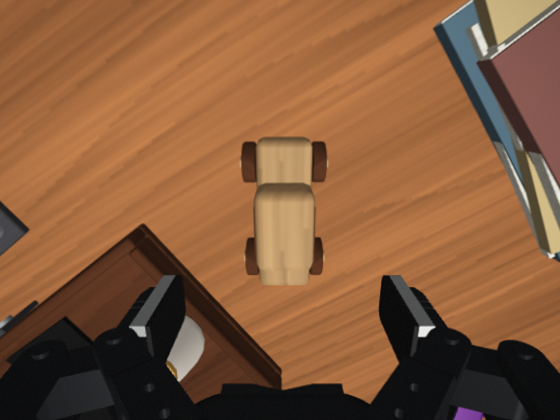

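The car is centred between the jaws (columns 285 vs 282), cabin clear of the fingers. I'll narrow the jaws to give the tray corner more room, then descend.

Call:
{"fn": "send_rows", "kwargs": {
  "steps": [
    [62, 0, 0, 0, 0, 0, 0],
    [62, 0, 0, 0, 0, 0, 0]
  ]
}}

```text
clock: 3.22
tcp_pos: [0.5227, -0.3112, 0.1092]
tool_rot: [0.965, -0.263, 0.002, 0.001]
force: [0.7, 1.1, 0.7]
gripper_width: 0.742
```

```bash
python3 - <<'E'
from rig import arm; from h import *
print(delta(arm.state(),[.5203,-.312,.030],-.534))
E
```

```text
{'tcp': array([ 0.5227, -0.3112,  0.1092]), 'yaw': np.float64(-0.5331), 'tilt': array([ 0.0032, -0.0021]), 'clock': 3.2167, 'F': array([0.65, 1.11, 0.67]), 'shift': array([-2. ,  1.9, 79.2]), 'turn_z': np.float64(0.0009)}
```

Call:
{"fn": "send_rows", "kwargs": {
  "steps": [
    [62, -1, 1, 15, 0, 0, 0],
    [62, 0, 0, 20, 0, 0, 0],
    [62, 0, 0, 20, 0, 0, 0],
    [62, 0, 0, 15, 0, 0, 0],
    [62, 0, 0, 6, 0, 0, 0],
    [62, 0, 0, 0, 0, 0, 0],
    [62, 0, 0, 0, 0, 0, 0],
    [62, 0, 0, 0, 0, 0, 0]
  ]
}}

```text
clock: 3.88
tcp_pos: [0.5213, -0.3109, 0.0329]
tool_rot: [0.965, -0.263, 0.001, 0.0]
force: [-0.6, -0.0, -0.4]
gripper_width: 0.728
```

```bash
python3 - <<'E'
from rig import arm; from h import *
print(delta(arm.state(),[.5203,-.312,.030],-.534))
E
```

```text
{'tcp': array([ 0.5213, -0.3109,  0.0329]), 'yaw': np.float64(-0.5323), 'tilt': array([ 0.0026, -0.0015]), 'clock': 3.8833, 'F': array([-0.55, -0.01, -0.43]), 'shift': array([-0.3,  1.5,  2.9]), 'turn_z': np.float64(0.0017)}
```

Call:
{"fn": "send_rows", "kwargs": {
  "steps": [
    [62, 0, 1, 3, 0, 0, 0],
    [50, 0, 0, 0, 0, 0, 0],
    [42, 0, 0, 0, 0, 0, 0],
    [36, 0, 0, 0, 0, 0, 0],
    [30, 0, 0, 0, 0, 0, 0],
    [30, 0, 0, 0, 0, 0, 0],
    [30, 0, 0, 0, 0, 0, 0],
    [30, 0, 0, 0, 0, 0, 0]
  ],
  "grip_force": 25
}}

```text
clock: 4.55
tcp_pos: [0.5196, -0.3114, 0.0287]
tool_rot: [0.965, -0.263, 0.0, 0.0]
force: [-1.3, -0.6, 5.0]
gripper_width: 0.415
```

Call:
{"fn": "send_rows", "kwargs": {
  "steps": [
    [30, 0, 0, -8, 0, 0, 0],
    [30, 0, 0, -15, 0, 0, 0],
    [30, 0, 0, -25, 0, 0, 0],
    [30, 0, 0, -30, 0, 0, 0],
    [30, 0, 0, -30, 0, 0, 0],
    [30, 0, 0, -20, 0, 0, 0],
    [30, 0, 0, -12, 0, 0, 0],
    [30, 0, 0, 0, 0, 0, 0],
    [30, 0, 0, 0, 0, 0, 0]
  ]
}}

```text
clock: 5.3
tcp_pos: [0.5195, -0.3105, 0.1681]
tool_rot: [0.965, -0.263, -0.0, -0.0]
force: [-1.4, -0.3, -2.1]
gripper_width: 0.417
```

```bash
python3 - <<'E'
from rig import arm,vision; from h import *; import pickle
st=arm.state(); print(delta(st,[.4771,-.1128,.16],.104),st["gripper_width"])
c=vision.capture("top"); pickle.dump(c,open("top2.pkl","wb"))
E
```

```text
{'tcp': array([ 0.5195, -0.3105,  0.1681]), 'yaw': np.float64(-0.5319), 'tilt': array([-0.0001,  0.0003]), 'clock': 5.3, 'F': array([-1.43, -0.3 , -2.07]), 'shift': array([-136.8, -148.9,    8.2]), 'turn_z': np.float64(-0.6359)} 0.4166342851279411
```

Call:
{"fn": "send_rows", "kwargs": {
  "steps": [
    [30, 0, 0, -5, 0, 0, -0.06],
    [30, 0, 0, -10, 0, 0, -0.12],
    [30, 0, 0, -10, 0, 0, -0.12],
    [30, 0, 0, -5, 0, 0, -0.12],
    [30, 0, 0, 0, 0, 0, -0.12],
    [30, 0, 0, 0, 0, 0, -0.07],
    [30, 0, 0, 0, 0, 0, -0.026],
    [30, 0, 0, 0, 0, 0, 0],
    [30, 0, 0, 0, 0, 0, 0]
  ]
}}

```text
clock: 6.1
tcp_pos: [0.5189, -0.3106, 0.1969]
tool_rot: [0.999, 0.051, -0.001, -0.001]
force: [0.3, 0.5, -2.5]
gripper_width: 0.417
```

```bash
python3 - <<'E'
from rig import arm,vision; from h import *; import pickle
st=arm.state(); print(delta(st,[.4771,-.1128,.19],.104),st["gripper_width"])
for n in ("top","side"):
    c=vision.capture(n); pickle.dump(c,open(n+"3.pkl","wb"))
    g=c["color"].max(2).astype(np.uint8); p0=project(c,[[.4765,-.112,.04]])[0]; u,v=p0.astype(int); s=np.s_[v-45:v+45,u-45:u+45]
    m=np.zeros(g.shape,bool); m[s]=(g[s]<(62 if n=="top" else 55)); print(n,p0,g[v-2:v+3,u-2:u+3].mean())
    n_,l,ss,ce=cv2.connectedComponentsWithStats(m.astype(np.uint8)); i=l[v,u]
    if i:
        m=l==i; r=rect(m); w=plane(c,cv2.boxPoints(r),.04); ctr=np.argwhere(m)[:,::-1].mean(0); print(ss[i],plane(c,[r[0]],.04).round(4),plane(c,[ctr],.04).round(4),[np.linalg.norm(w[k]-w[k-1]).round(4) for k in range(4)],[np.arctan2(*(w[k]-w[k-1])[1::-1]).round(3) for k in range(4)])
E
```

```text
{'tcp': array([ 0.5189, -0.3106,  0.1969]), 'yaw': np.float64(0.1023), 'tilt': array([-0.0023,  0.0013]), 'clock': 6.1, 'F': array([ 0.34,  0.46, -2.54]), 'shift': array([ -21.3, -201.1,    7.3]), 'turn_z': np.float64(-0.0017)} 0.4169840364692192
top [308.6524111  212.40579043] 64.36
side [300.54995423 232.79555607] 57.04
```

```bash
python3 - <<'E'
from h import *; import pickle
c,st=pickle.load(open("w1.pkl","rb"))
for n in ("top3","side1","w1"):
    if n!="w1": c=pickle.load(open(n+".pkl","rb")); s_=None
    else: c,s_=pickle.load(open("w1.pkl","rb"))
    img=c["color"].astype(int); p0=project(c,[[.4765,-.112,.04]],s_)[0]; u,v=p0.astype(int)
    ref=np.median(img[v-2:v+3,u-2:u+3].reshape(-1,3),0)
    m=(abs(img-ref).max(2)<16).astype(np.uint8)
    m=cv2.morphologyEx(m,cv2.MORPH_OPEN,np.ones((3,3),np.uint8))
    _,l,ss,_=cv2.connectedComponentsWithStats(m); i=l[v,u]; mm=(l==i).astype(np.uint8)
    cs=max(cv2.findContours(mm,0,1)[0],key=cv2.contourArea); h=cv2.convexHull(cs)
    for e in np.linspace(.02,.15,14):
        a=cv2.approxPolyDP(h,e*cv2.arcLength(h,True),True)
        if len(a)<=4: break
    w=plane(c,a[:,0],.0405,s_)
    print(n,ref,i,ss[i],"quad",a[:,0].tolist(),w.mean(0).round(4),[np.linalg.norm(w[k]-w[k-1]).round(4) for k in range(len(w))],[np.arctan2(*(w[k]-w[k-1])[1::-1]).round(3) for k in range(len(w))])
E
```

```text
top3 [64. 57. 54.] 6 [299 196  20  33 557] quad [[315, 196], [318, 227], [302, 228], [299, 198]] [ 0.4772 -0.1114  0.0405] [np.float64(0.0575), np.float64(0.111), np.float64(0.0567), np.float64(0.1074)] [np.float64(-1.465), np.float64(-3.071), np.float64(1.615), np.float64(0.077)]
side1 [57. 47. 42.] 11 [282 220  36  28 540] quad [[317, 227], [299, 247], [282, 240], [302, 220]] [ 0.4737 -0.1128  0.0405] [np.float64(0.0551), np.float64(0.1038), np.float64(0.0577), np.float64(0.1087)] [np.float64(-1.475), np.float64(-2.989), np.float64(1.753), np.float64(0.129)]
w1 [29. 30. 29.] 5 [ 128  153   91   92 3981] quad [[161, 153], [218, 218], [186, 244], [128, 181]] [ 0.4783 -0.1131  0.0405] [np.float64(0.0597), np.float64(0.1105), np.float64(0.0602), np.float64(0.1124)] [np.float64(-1.45), np.float64(-3.019), np.float64(1.722), np.float64(0.118)]
```

Call:
{"fn": "send_rows", "kwargs": {
  "steps": [
    [30, -1, -10, 0, 0, 0, 0],
    [30, -2, -20, 0, 0, 0, 0],
    [30, -3, -30, 0, 0, 0, 0],
    [30, -4, -35, 0, 0, 0, 0],
    [30, -4, -35, 0, 0, 0, 0],
    [30, -3, -30, 0, 0, 0, 0],
    [30, -2, -20, 0, 0, 0, 0],
    [30, -1, -12, 0, 0, 0, 0],
    [30, -1, -8, 0, 0, 0, 0],
    [30, 0, 0, 0, 0, 0, 0]
  ]
}}

```text
clock: 7.03
tcp_pos: [0.4778, -0.1127, 0.1984]
tool_rot: [0.999, 0.053, -0.0, -0.0]
force: [-0.4, 0.6, -1.0]
gripper_width: 0.415
```

Call:
{"fn": "send_rows", "kwargs": {
  "steps": [
    [30, 0, 0, 0, 0, 0, 0],
    [30, 0, 0, 0, 0, 0, 0]
  ]
}}

```text
clock: 7.2
tcp_pos: [0.4785, -0.1159, 0.1984]
tool_rot: [0.999, 0.051, 0.0, 0.0]
force: [0.3, -0.1, -2.1]
gripper_width: 0.417
```

```bash
python3 - <<'E'
from rig import arm,vision; from h import *; import pickle
st=arm.state(); print(delta(st,[.477,-.1125,.0695],.104),st["gripper_width"])
c=vision.capture("wrist"); cv2.imwrite("pics/w3.png",c["color"][:,:,::-1])
E
```

```text
{'tcp': array([ 0.4785, -0.1159,  0.1984]), 'yaw': np.float64(0.1015), 'tilt': array([ 0.0007, -0.0009]), 'clock': 7.2, 'F': array([ 0.28, -0.06, -2.12]), 'shift': array([ -1.2,  -3.6, 128.9]), 'turn_z': np.float64(-0.0025)} 0.41654938865940144
```

View pics/w3.png

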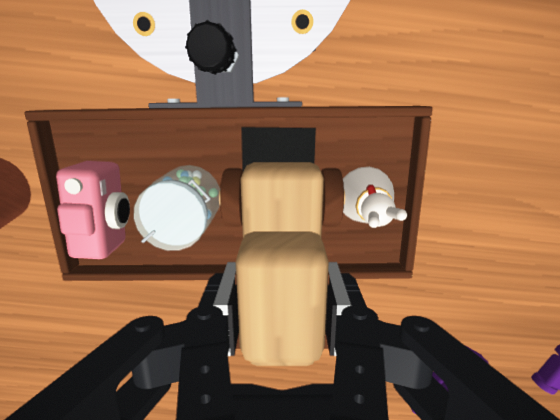

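The car hangs level over the mat: mat columns 242–315, car 242–322, with the jar and bell clear either side. I'll descend next.

Call:
{"fn": "send_rows", "kwargs": {
  "steps": [
    [30, -1, -2, 10, 0, 0, 0],
    [30, 0, -1, 20, 0, 0, 0],
    [30, 0, 0, 25, 0, 0, 0],
    [30, 0, 0, 25, 0, 0, 0],
    [30, 0, 0, 20, 0, 0, 0],
    [30, 0, 0, 12, 0, 0, 0],
    [30, 0, 0, 6, 0, 0, 0],
    [30, 0, 0, 0, 0, 0, 0],
    [30, 0, 0, 0, 0, 0, 0],
    [30, 0, 0, 0, 0, 0, 0]
  ]
}}

```text
clock: 8.08
tcp_pos: [0.4775, -0.112, 0.081]
tool_rot: [0.999, 0.051, 0.001, 0.0]
force: [0.1, -0.2, -1.0]
gripper_width: 0.419
```

```bash
python3 - <<'E'
from rig import arm; from h import *
st=arm.state(); print(delta(st,[.477,-.1125,.0695],.104),st["gripper_width"])
E
```

```text
{'tcp': array([ 0.4775, -0.112 ,  0.081 ]), 'yaw': np.float64(0.103), 'tilt': array([ 0.0017, -0.0004]), 'clock': 8.0833, 'F': array([ 0.14, -0.17, -1.  ]), 'shift': array([-0.6,  0.5, 11.5]), 'turn_z': np.float64(-0.001)} 0.419412183029031
```

Call:
{"fn": "send_rows", "kwargs": {
  "steps": [
    [30, 0, 0, 3, 0, 0, 0],
    [30, 0, 0, 3, 0, 0, 0],
    [30, 0, 0, 2, 0, 0, 0],
    [30, 0, 0, 1, 0, 0, 0],
    [30, 0, 0, 1, 0, 0, 0],
    [30, 0, 0, 0, 0, 0, 0],
    [30, 0, 0, 0, 0, 0, 0],
    [30, 0, 0, 0, 0, 0, 0]
  ]
}}

```text
clock: 8.75
tcp_pos: [0.4767, -0.1114, 0.0703]
tool_rot: [0.999, 0.052, 0.0, 0.0]
force: [-0.0, -0.4, -1.5]
gripper_width: 0.418
```

Call:
{"fn": "send_rows", "kwargs": {
  "steps": [
    [30, 0, 0, 1, 0, 0, 0],
    [30, 0, 0, 0.5, 0, 0, 0],
    [30, 0, 0, 0, 0, 0, 0],
    [30, 0, 0, 0, 0, 0, 0],
    [30, 0, 0, 0, 0, 0, 0]
  ]
}}

```text
clock: 9.17
tcp_pos: [0.4767, -0.1114, 0.0688]
tool_rot: [0.999, 0.052, -0.0, -0.0]
force: [-0.1, 0.7, -0.8]
gripper_width: 0.416
```

Call:
{"fn": "send_rows", "kwargs": {
  "steps": [
    [30, 0, 0, 0.7, 0, 0, 0],
    [30, 0, 0, 0.7, 0, 0, 0],
    [30, 0, 0, 0, 0, 0, 0],
    [30, 0, 0, 0, 0, 0, 0],
    [30, 0, 0, 0, 0, 0, 0]
  ]
}}

```text
clock: 9.58
tcp_pos: [0.4768, -0.1116, 0.0685]
tool_rot: [0.999, 0.052, 0.0, 0.0]
force: [-1.7, 0.7, 11.3]
gripper_width: 0.421
```

In contact (11 N). I'll ease off and open.

Call:
{"fn": "send_rows", "kwargs": {
  "steps": [
    [30, 0, 0, -1, 0, 0, 0],
    [34, 0, 0, 0, 0, 0, 0],
    [38, 0, 0, 0, 0, 0, 0],
    [42, 0, 0, 0, 0, 0, 0],
    [46, 0, 0, 0, 0, 0, 0],
    [50, 0, 0, 0, 0, 0, 0],
    [50, 0, 0, 0, 0, 0, 0],
    [50, 0, 0, 0, 0, 0, 0],
    [50, 0, 0, 0, 0, 0, 0]
  ]
}}

```text
clock: 10.33
tcp_pos: [0.4767, -0.1114, 0.0683]
tool_rot: [0.999, 0.052, -0.0, 0.0]
force: [-0.4, 0.3, -0.4]
gripper_width: 0.582
```

Call:
{"fn": "send_rows", "kwargs": {
  "steps": [
    [50, 0, 0, -5, 0, 0, 0],
    [50, 0, 0, -10, 0, 0, 0],
    [50, 0, 0, -20, 0, 0, 0],
    [50, 0, 0, -30, 0, 0, 0],
    [50, 0, 0, -30, 0, 0, 0],
    [50, 0, 0, -30, 0, 0, 0],
    [50, 0, 0, -20, 0, 0, 0],
    [50, 0, 0, -10, 0, 0, 0],
    [50, 0, 0, 0, 0, 0, 0],
    [50, 0, 0, 0, 0, 0, 0]
  ]
}}

```text
clock: 11.17
tcp_pos: [0.4764, -0.1113, 0.2236]
tool_rot: [0.999, 0.052, 0.0, 0.0]
force: [-0.1, 0.6, -0.5]
gripper_width: 0.586
```

```bash
python3 - <<'E'
from rig import arm,vision; from h import *; import pickle
st=arm.state(); c=vision.capture("wrist"); pickle.dump((c,st),open("w4.pkl","wb"))
print(delta(st,[.5855,-.0592,.18],.104),st["gripper_width"]); cv2.imwrite("pics/w4.png",c["color"][:,:,::-1])
E
```

```text
{'tcp': array([ 0.4764, -0.1113,  0.2236]), 'yaw': np.float64(0.1038), 'tilt': array([ 0.0005, -0.0001]), 'clock': 11.1667, 'F': array([-0.06,  0.57, -0.54]), 'shift': array([113.9, -40.6,  43.6]), 'turn_z': np.float64(-0.0002)} 0.5856749696918776
```

View pics/w4.png

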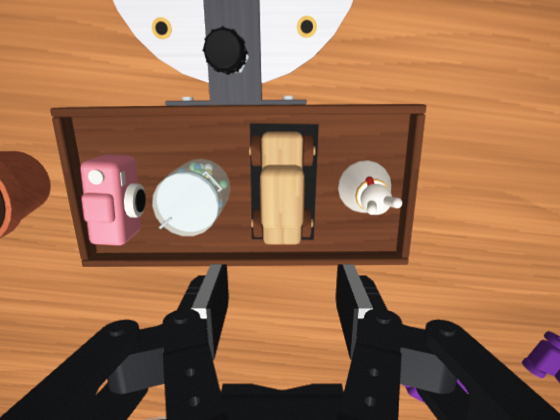

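The car stands centred and lengthways on the mat (mat columns 250–318, car 253–315); the jar, bell and camera are upright. Knob at (225,50), 45° holes at (162,28) and (307,27). Next I'll measure the knob and the holes.

```bash
cat > meas.py <<'E'
from h import *; import pickle
from scipy.optimize import least_squares
def tri(obs):
    A=[];B=[]
    for c,st,px in obs:
        T=pose(c,st); d=(slopes(c,px)@T[:3,:3].T)[0]; d/=np.linalg.norm(d); M=np.eye(3)-np.outer(d,d); A.append(M);B.append(M@T[:3,3])
    X=np.linalg.lstsq(np.vstack(A),np.hstack(B),rcond=None)[0]; return X,[np.linalg.norm(a@X-b).round(4) for a,b in zip(A,B)]
def holes(c,st,z=.052):
    hsv=cv2.cvtColor(c["color"],cv2.COLOR_RGB2HSV); g=((hsv[...,0]>12)&(hsv[...,0]<32)&(hsv[...,1]>110)).astype(np.uint8)
    out=[]
    for cn in cv2.findContours(g,0,1)[0]:
        (u,v),r=cv2.minEnclosingCircle(cn)
        if not(5<r<20) or not(8<u<552 and 8<v<412): continue
        w=plane(c,[[u,v]],z,st)[0]
        if abs(np.hypot(*(w[:2]-[.670,-.050]))-.085)<.012: out.append((u,v,*w[:2]))
    return np.array(out)
def pivot(hs,ks=None):
    f=lambda p:np.concatenate([np.min([np.hypot(*(h[2:]-p[:2]-.085*np.array([np.cos(a),np.sin(a)])))*np.ones(1) for a in p[2]+np.pi+np.arange(-2,3)*np.pi/4],axis=0) for h in hs])
    s=least_squares(f,[.670,-.050,.104]); return s.x,f(s.x).round(4)
E
python3 - <<'E'
from meas import *
W={n:pickle.load(open(n+".pkl","rb")) for n in("w1","w4")}
allh=[]
for n,(c,st) in W.items():
    h=holes(c,st); print(n,h.round(4)); print(pivot(h)); allh.append(h)
print(pivot(np.vstack(allh)))
K=[]
for (n,(x0,x1,y0,y1)) in(("w1",(36,82,140,182)),("w4",(200,250,25,78))):
    c,st=W[n]; g=c["color"].max(2); m=np.zeros(g.shape,bool); m[y0:y1,x0:x1]=g[y0:y1,x0:x1]<38; m=big(m); 
    P=cloud(c,st); top=m&(P[...,2]>.112); (u,v),r=cv2.minEnclosingCircle(np.argwhere(top)[:,::-1].astype(np.float32)); print(n,m.sum(),top.sum(),(u,v,r),P[top].mean(0).round(4), plane(c,[[u,v]],.120,st).round(4)); K.append((c,st,[[u,v]]))
print("knob top tri",tri(K))
# 45deg holes triangulated
h1,h4=allh; 
for a in h4:
    b=min(h1,key=lambda q:np.hypot(*(q[2:]-a[2:]))); print(tri([(*W["w1"],[b[:2]]),(*W["w4"],[a[:2]])]))
E
```

```text
w1 [[ 3.850000e+01  1.660000e+02  6.033000e-01  3.200000e-03]
 [ 1.050821e+02  1.052761e+02  6.167000e-01 -1.170000e-01]
 [ 8.250000e+01  4.750000e+01  6.794000e-01 -1.352000e-01]]
(array([ 0.6698426 , -0.05044586,  0.11012854]), array([0.0005, 0.0002, 0.0004]))
w4 [[ 1.613511e+02  2.770210e+01  6.029000e-01  2.200000e-03]
 [ 3.060000e+02  2.600000e+01  6.162000e-01 -1.173000e-01]]
(array([ 0.66932529, -0.05094351,  0.11005577]), array([0.0001, 0.0001]))
(array([ 0.66960021, -0.05057384,  0.11166529]), array([0.0007, 0.0001, 0.0004, 0.0003, 0.0005]))
w1 774 542 (55.5990104675293, 161.732666015625, 14.399104118347168) [ 0.584  -0.0647  0.1193] [[ 0.5832 -0.0647  0.12  ]]
w4 562 473 (224.0, 49.5, 22.896604537963867) [ 0.5827 -0.0636  0.1182] [[ 0.5839 -0.062   0.12  ]]
knob top tri (array([ 0.58434962, -0.06111291,  0.11453089]), [np.float64(0.0001), np.float64(0.0001)])
(array([0.60267849, 0.00137677, 0.05452951]), [np.float64(0.0001), np.float64(0.0001)])
(array([ 0.61628959, -0.11732455,  0.05272305]), [np.float64(0.0002), np.float64(0.0002)])
```

Call:
{"fn": "send_rows", "kwargs": {
  "steps": [
    [50, 10, -4, 0, 0, 0, 0],
    [50, 20, -7, 0, 0, 0, 0],
    [50, 25, -9, 0, 0, 0, 0],
    [50, 25, -9, 10, 0, 0, 0],
    [50, 20, -7, 20, 0, 0, 0],
    [50, 13, -3, 20, 0, 0, 0],
    [50, 0, 0, 20, 0, 0, 0],
    [50, 0, 0, 10, 0, 0, 0],
    [50, 0, 0, 5, 0, 0, 0],
    [50, 0, 0, 0, 0, 0, 0]
  ]
}}

```text
clock: 12.05
tcp_pos: [0.5835, -0.0608, 0.1363]
tool_rot: [0.999, 0.052, -0.002, -0.0]
force: [-0.2, 1.2, 0.6]
gripper_width: 0.592
```

```bash
python3 - <<'E'
from rig import arm,vision; from meas import *
st=arm.state(); c=vision.capture("wrist"); print(delta(st,[.585,-.0605,.086],.104))
pickle.dump((c,st),open("w5.pkl","wb")); cv2.imwrite("pics/w5.png",c["color"][:,:,::-1])
h=holes(c,st); print(h.round(4)); print(pivot(h) if len(h)>1 else "")
E
```

```text
{'tcp': array([ 0.5835, -0.0608,  0.1363]), 'yaw': np.float64(0.1037), 'tilt': array([-0.0045,  0.    ]), 'clock': 12.05, 'F': array([-0.17,  1.2 ,  0.63]), 'shift': array([ 1.7, -0.2, 50.3]), 'turn_z': np.float64(-0.0003)}
[[ 1.927222e+02  1.826111e+02  6.028000e-01  2.100000e-03]
 [ 3.700000e+02  1.820000e+02  6.158000e-01 -1.185000e-01]
 [ 1.448145e+02  8.962900e+01  6.602000e-01  3.380000e-02]
 [ 4.165000e+02  8.800000e+01  6.788000e-01 -1.367000e-01]]
(array([ 0.66926314, -0.05152937,  0.10872798]), array([0.0005, 0.0007, 0.0008, 0.0007]))
```

View pics/w5.png

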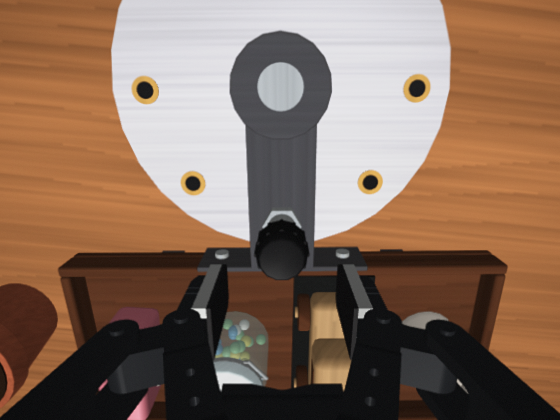

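All four free holes are in view ((145,90), (193,183), (370,182), (417,88)); the knob at (280,248) is centred between the jaws. I'll descend.

Call:
{"fn": "send_rows", "kwargs": {
  "steps": [
    [50, 0, 0, 8, 0, 0, 0],
    [50, 0, 0, 15, 0, 0, 0],
    [50, 0, 0, 15, 0, 0, 0],
    [50, 0, 0, 8, 0, 0, 0],
    [50, 0, 0, 3, 0, 0, 0],
    [50, 0, 0, 0, 0, 0, 0],
    [50, 0, 0, 0, 0, 0, 0],
    [50, 0, 0, 0, 0, 0, 0]
  ]
}}

```text
clock: 12.77
tcp_pos: [0.5858, -0.061, 0.0903]
tool_rot: [0.999, 0.052, 0.001, 0.0]
force: [0.1, -0.5, 0.8]
gripper_width: 0.584
```

```bash
python3 - <<'E'
from rig import arm; from h import *
print(delta(arm.state(),[.585,-.0605,.086],.104))
E
```

```text
{'tcp': array([ 0.5858, -0.061 ,  0.0903]), 'yaw': np.float64(0.1037), 'tilt': array([ 0.0017, -0.0001]), 'clock': 12.7667, 'F': array([ 0.1 , -0.53,  0.76]), 'shift': array([-0.7, -0.5,  4.3]), 'turn_z': np.float64(-0.0003)}
```

Call:
{"fn": "send_rows", "kwargs": {
  "steps": [
    [50, 0, 0, 3, 0, 0, 0],
    [42, 0, 0, 0, 0, 0, 0],
    [36, 0, 0, 0, 0, 0, 0],
    [30, 0, 0, 0, 0, 0, 0],
    [24, 0, 0, 0, 0, 0, 0],
    [22, 0, 0, 0, 0, 0, 0],
    [22, 0, 0, 0, 0, 0, 0],
    [22, 0, 0, 0, 0, 0, 0],
    [22, 0, 0, 0, 0, 0, 0]
  ],
  "grip_force": 45
}}

```text
clock: 13.52
tcp_pos: [0.5852, -0.0606, 0.0867]
tool_rot: [0.999, 0.052, 0.0, -0.0]
force: [-1.4, 0.9, 5.2]
gripper_width: 0.312
```

```bash
python3 - <<'E'
from rig import arm; from h import *
st=arm.state();print(delta(st,[.585,-.0605,.086],.104),st["gripper_width"])
E
```

```text
{'tcp': array([ 0.5852, -0.0606,  0.0867]), 'yaw': np.float64(0.104), 'tilt': array([0.0002, 0.0003]), 'clock': 13.5167, 'F': array([-1.36,  0.86,  5.18]), 'shift': array([-0.2, -0.1,  0.7]), 'turn_z': np.float64(-0.0)} 0.3124418053189704
```

Call:
{"fn": "send_rows", "kwargs": {
  "steps": [
    [22, 0, 0, -3, 0, 0, 0],
    [22, 0, 0, -4, 0, 0, 0],
    [22, 0, 0, -3, 0, 0, 0],
    [22, 0, 0, -1, 0, 0, 0],
    [22, 0, 0, 0, 0, 0, 0],
    [22, 0, 0, 0, 0, 0, 0],
    [22, 0, 0, 0, 0, 0, 0]
  ]
}}

```text
clock: 14.1
tcp_pos: [0.5849, -0.0607, 0.0969]
tool_rot: [0.999, 0.052, -0.0, -0.0]
force: [1.9, 1.4, -11.3]
gripper_width: 0.313
```

```bash
python3 - <<'E'
from rig import arm; from h import *
st=arm.state();print(delta(st,[.585,-.0605,.0975],.104),st["gripper_width"])
E
```

```text
{'tcp': array([ 0.5849, -0.0607,  0.0969]), 'yaw': np.float64(0.1039), 'tilt': array([-0.0005,  0.0003]), 'clock': 14.1, 'F': array([  1.89,   1.41, -11.33]), 'shift': array([ 0.1, -0.1, -0.6]), 'turn_z': np.float64(-0.0001)} 0.3131398962556178
```

```bash
python3 - <<'E'
import numpy as np
N=38; t=np.arange(N+1)/N; s=10*t**3-15*t**4+6*t**5; s=.5*s+.5*(t*t*(3-2*t))
f=.008+s*np.pi/2; p=np.c_[-85*np.cos(f),85*np.sin(f)].round(1)
print(np.diff(p,axis=0).round(1).tolist())
E
```

```text
[[0.0, 0.1], [0.0, 0.5], [0.0, 0.9], [0.1, 1.2], [0.1, 1.7], [0.1, 2.1], [0.3, 2.5], [0.4, 3.0], [0.5, 3.4], [0.8, 3.7], [1.1, 4.1], [1.4, 4.3], [1.8, 4.6], [2.1, 4.7], [2.6, 4.8], [2.9, 4.8], [3.4, 4.7], [3.7, 4.5], [4.1, 4.3], [4.3, 4.0], [4.6, 3.6], [4.8, 3.3], [4.8, 2.9], [4.8, 2.5], [4.8, 2.0], [4.6, 1.7], [4.3, 1.3], [4.1, 1.1], [3.8, 0.7], [3.4, 0.5], [2.9, 0.4], [2.6, 0.2], [2.1, 0.1], [1.7, 0.1], [1.2, 0.0], [0.9, 0.0], [0.4, 0.0], [0.2, 0.0]]
```

Call:
{"fn": "send_rows", "kwargs": {
  "steps": [
    [22, 0, 0.1, -0.7, 0, 0, 0],
    [22, 0, 0.5, 0, 0, 0, 0],
    [22, 0, 0.9, 0, 0, 0, 0],
    [22, 0.1, 1.2, 0, 0, 0, 0],
    [22, 0.1, 1.7, 0, 0, 0, 0],
    [22, 0.1, 2.1, 0, 0, 0, 0],
    [22, 0.3, 2.5, 0, 0, 0, 0],
    [22, 0.4, 3.0, 0, 0, 0, 0],
    [22, 0.5, 3.4, 0, 0, 0, 0],
    [22, 0.8, 3.7, 0, 0, 0, 0]
  ]
}}

```text
clock: 14.93
tcp_pos: [0.5893, -0.0798, 0.098]
tool_rot: [0.999, 0.052, -0.0, -0.0]
force: [2.4, 3.8, -11.0]
gripper_width: 0.31
```

Call:
{"fn": "send_rows", "kwargs": {
  "steps": [
    [22, 1.1, 4.1, 0, 0, 0, 0],
    [22, 1.4, 4.3, 0, 0, 0, 0],
    [22, 1.8, 4.6, 0, 0, 0, 0],
    [22, 2.1, 4.7, 0, 0, 0, 0],
    [22, 2.6, 4.8, 0, 0, 0, 0],
    [22, 2.9, 4.8, 0, 0, 0, 0],
    [22, 3.4, 4.7, 0, 0, 0, 0],
    [22, 3.7, 4.5, 0, 0, 0, 0],
    [22, 4.1, 4.3, 0, 0, 0, 0],
    [22, 4.3, 4.0, 0, 0, 0, 0]
  ]
}}

```text
clock: 15.77
tcp_pos: [0.6202, -0.1208, 0.0976]
tool_rot: [0.999, 0.052, -0.001, -0.001]
force: [0.1, 5.7, -10.3]
gripper_width: 0.318
```

Call:
{"fn": "send_rows", "kwargs": {
  "steps": [
    [22, 4.6, 3.6, 0, 0, 0, 0],
    [22, 4.8, 3.3, 0, 0, 0, 0],
    [22, 4.8, 2.9, 0, 0, 0, 0],
    [22, 4.8, 2.5, 0, 0, 0, 0],
    [22, 4.8, 2.0, 0, 0, 0, 0],
    [22, 4.6, 1.7, 0, 0, 0, 0],
    [22, 4.3, 1.3, 0, 0, 0, 0],
    [22, 4.1, 1.1, 0, 0, 0, 0],
    [22, 3.8, 0.7, 0, 0, 0, 0],
    [22, 3.4, 0.5, 0, 0, 0, 0]
  ]
}}

```text
clock: 16.6
tcp_pos: [0.6646, -0.1362, 0.0969]
tool_rot: [0.999, 0.052, -0.003, -0.0]
force: [-1.5, 5.0, -10.5]
gripper_width: 0.311
```

Call:
{"fn": "send_rows", "kwargs": {
  "steps": [
    [22, 2.9, 0.4, 0, 0, 0, 0],
    [22, 2.6, 0.2, 0, 0, 0, 0],
    [22, 2.1, 0.1, 0, 0, 0, 0],
    [22, 1.7, 0.1, 0, 0, 0, 0],
    [22, 1.2, 0, 0, 0, 0, 0],
    [22, 0.9, 0, 0, 0, 0, 0],
    [22, 0.4, 0, 0, 0, 0, 0],
    [22, 0.2, 0, 0, 0, 0, 0],
    [22, 0, 0, 0, 0, 0, 0],
    [22, 0, 0, 0, 0, 0, 0]
  ]
}}

```text
clock: 17.43
tcp_pos: [0.6788, -0.1358, 0.098]
tool_rot: [0.999, 0.052, -0.0, -0.0]
force: [-1.4, 4.8, -10.6]
gripper_width: 0.307
```

```bash
python3 - <<'E'
from rig import arm,vision; from meas import *
st=arm.state();print(delta(st,[.6788,-.1358,.0975],.104),st["gripper_width"])
c=vision.capture("wrist"); h=holes(c,st); print(h.round(4)); pickle.dump((c,st),open("w6.pkl","wb"))
cv2.imwrite("pics/w6.png",c["color"][:,:,::-1])
E
```

```text
{'tcp': array([ 0.6788, -0.1358,  0.098 ]), 'yaw': np.float64(0.1038), 'tilt': array([-0.0005,  0.    ]), 'clock': 17.4333, 'F': array([ -1.42,   4.81, -10.62]), 'shift': array([ 0.1, -0. ,  0.5]), 'turn_z': np.float64(-0.0002)} 0.30738887884259497
[[6.214290e+01 3.255714e+02 6.018000e-01 2.900000e-03]]
```

View pics/w6.png

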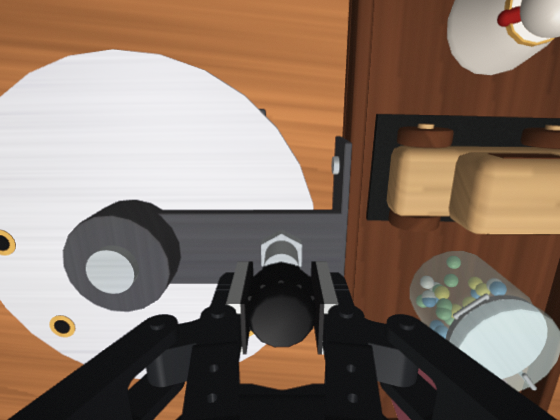

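The tray has swung the full quarter turn; the hub is at (110,270) and the arm is horizontal in the image. The car, bell and jar are still standing. I'll lower part-way to feel for the hole.

Call:
{"fn": "send_rows", "kwargs": {
  "steps": [
    [22, 0, 0, 1.5, 0, 0, 0],
    [22, 0, 0, 1.5, 0, 0, 0],
    [22, 0, 0, 1, 0, 0, 0],
    [22, 0, 0, 0, 0, 0, 0],
    [22, 0, 0, 0, 0, 0, 0]
  ]
}}

```text
clock: 17.9
tcp_pos: [0.679, -0.1358, 0.0941]
tool_rot: [0.999, 0.052, -0.0, -0.0]
force: [-2.2, 4.1, -9.6]
gripper_width: 0.317
```

Still full spring force at about 7 mm lift, so the pin is entering the hole. Letting go.

Call:
{"fn": "send_rows", "kwargs": {
  "steps": [
    [22, 0, 0, 2, 0, 0, 0],
    [22, 0, 0, 2, 0, 0, 0],
    [22, 0, 0, 0, 0, 0, 0],
    [36, 0, 0, 0, 0, 0, 0],
    [50, 0, 0, 0, 0, 0, 0],
    [50, 0, 0, 0, 0, 0, 0],
    [50, 0, 0, 0, 0, 0, 0],
    [50, 0, 0, 0, 0, 0, 0]
  ]
}}

```text
clock: 18.57
tcp_pos: [0.6805, -0.1373, 0.0914]
tool_rot: [0.999, 0.051, 0.002, 0.001]
force: [-0.1, -0.7, 0.0]
gripper_width: 0.585
```

Call:
{"fn": "send_rows", "kwargs": {
  "steps": [
    [50, 0, 0, -10, 0, 0, 0],
    [50, 0, 0, -20, 0, 0, 0],
    [50, 0, 0, -30, 0, 0, 0],
    [50, 0, 0, -35, 0, 0, 0],
    [50, 0, 0, -35, 0, 0, 0],
    [50, 0, 0, -30, 0, 0, 0],
    [50, 0, 0, -20, 0, 0, 0],
    [50, 0, 0, -10, 0, 0, 0],
    [50, 0, 0, 0, 0, 0, 0],
    [50, 0, 0, 0, 0, 0, 0]
  ]
}}

```text
clock: 19.4
tcp_pos: [0.6787, -0.1358, 0.2801]
tool_rot: [0.999, 0.052, 0.0, 0.0]
force: [0.3, -0.9, -1.3]
gripper_width: 0.585
```

Call:
{"fn": "send_rows", "kwargs": {
  "steps": [
    [50, -20, 0, 0, 0, 0, 0],
    [50, -30, 0, 0, 0, 0, 0],
    [50, -30, 0, 0, 0, 0, 0],
    [50, -30, 0, 0, 0, 0, 0],
    [50, -20, 0, 0, 0, 0, 0],
    [50, -10, 0, 0, 0, 0, 0],
    [50, 0, 0, 0, 0, 0, 0],
    [50, 0, 0, 0, 0, 0, 0],
    [50, 0, 0, 0, 0, 0, 0]
  ]
}}

```text
clock: 20.15
tcp_pos: [0.5414, -0.1499, 0.2797]
tool_rot: [0.999, 0.052, 0.0, -0.0]
force: [-0.5, 0.3, 0.3]
gripper_width: 0.587
```

```bash
python3 - <<'E'
from rig import arm,vision; from meas import *
st=arm.state(); c=vision.capture("wrist"); pickle.dump((c,st),open("w7.pkl","wb"))
print(st["clock"],st["tcp_pos"],st["force"])
P=cloud(c,st); Z=P[...,2]; g=c["color"].max(2)
near=np.hypot(P[...,0]-.679,P[...,1]+.136)<.022
m=near&(Z>.108)&(g<90); print("knob",m.sum(),P[m].mean(0).round(4) if m.any() else "",np.percentile(Z[m],[50,90]).round(4) if m.any() else "")
h=holes(c,st); print(h.round(4))
cv2.imwrite("pics/w7.png",c["color"][:,:,::-1])
E
```

```text
20.15 [ 0.54139653 -0.14987345  0.27970396] [-0.48435551  0.34377511  0.26043591]
knob 1066 [ 0.6778 -0.1357  0.1194] [0.1202 0.1215]
[[ 2.020000e+02  1.270000e+02  5.847000e-01 -6.040000e-02]
 [ 1.425323e+02  1.028871e+02  6.031000e-01  2.300000e-03]
 [ 2.581549e+02  1.017389e+02  6.164000e-01 -1.176000e-01]
 [ 1.095000e+02  4.000000e+01  6.601000e-01  3.430000e-02]]
```

View pics/w7.png

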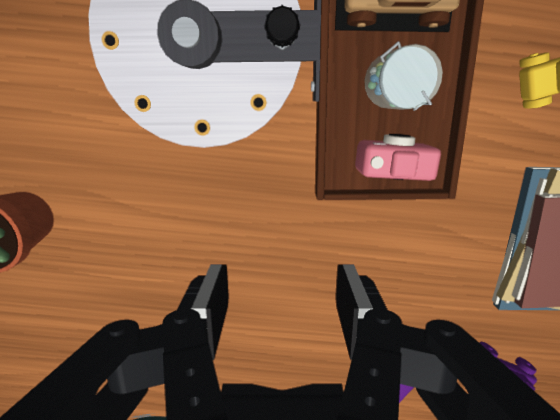

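The first hole at (202,127) is now free, the knob top is back at 0.120 m (same as at the start), and the knob sits over the last hole. Last check: car, bell and mat from the top camera.

```bash
python3 - <<'E'
from rig import arm,vision; from meas import *
c=vision.capture("top"); cv2.imwrite("pics/top9.png",cv2.resize(c["color"][110:290,200:440,::-1],None,fx=3,fy=3,interpolation=cv2.INTER_CUBIC))
P=cloud(c); Z=P[...,2]; a=pickle.load(open("top0.pkl","rb")); Q=cloud(a)
pv=np.array([.6694,-.0511]); y=.111; ex=np.array([np.cos(y),np.sin(y)]); ey=np.array([-ex[1],ex[0]])
mat=np.array([.477,-.1125]); r=mat-pv; rx,ry=r@ex,r@ey; exp=pv+(-ry)*ex+rx*ey  # +90deg
print("mat expected",exp)
m=(Z>.088)&(Z<.112)&(np.hypot(P[...,0]-exp[0],P[...,1]-exp[1])<.045); print("cabin",m.sum(),P[m].mean(0).round(4),cv2.minAreaRect(P[m][:,:2].astype(np.float32)*1000))
for C,W in((a,Q),(c,P)):
    m=(W[...,2]>.07)&(W[...,2]<.2)&(np.hypot(W[...,0]-.45,W[...,1]-.17)<.08); print("plant",m.sum(),W[m].mean(0).round(4))
E
```

```text
mat expected [ 0.7308 -0.2435]
cabin 154 [ 0.7274 -0.2404  0.0962] ((728.6022338867188, -240.90061950683594), (37.77632522583008, 51.800296783447266), 7.29875373840332)
plant 521 [0.4408 0.1743 0.0901]
plant 511 [0.4407 0.1743 0.09  ]
```

View pics/top9.png

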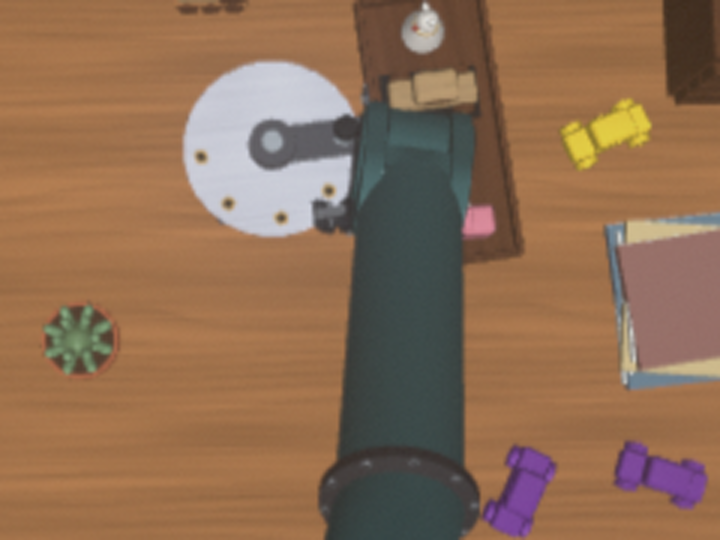

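The car is centred on the mat at (432,92) (crop pixels), the bell stands at (423,30), and the plant hasn't moved. Handing in.

```bash
python3 -c "
from rig import arm
print(arm.sign_off())"
```

```text
the job is handed in; nothing more can be done
None
```

I set the car on the mat, lifted the knob about 11 mm, swung the tray to its last hole on the robot's right (away from the plant) and let go. I handed the job in at about 20 s; no verdict was reported.

**Pin:** The knob stands within about 1 mm of the predicted last-hole position. Its top is at 0.120 m, the same as at the start, so the pin is home.

**Car:** It is upright and lengthways on the mat. It measured about 3–4 mm from where I expected the mat centre, close to the 2 mm camera calibration. I worked out that mat centre from the swing and did not measure it again, because the arm hid part of the mat.

**Toys and bystanders:** The jar, bell and camera are standing in the tray. The plant measured unmoved to within 0.1 mm. The arm kept well clear of the books, stacker and crayon cup, but I did not measure them again. No check failed.

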